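# Drop the watch case through the sprung gate of the wide feeder

## Robot

A 6-joint arm with a two-finger parallel gripper is mounted at the origin on the work surface. World frame = base frame: x ahead of the robot, y to its left, z up, the work surface at z = 0. Lengths are in m, angles in rad, forces in N, time in s.
With the tool pointing down it reaches from about 0.275 to 0.75 m from the base axis. Payload 10.2 kg.
Tool frame: the origin (TCP) lies midway between the tips of the shut fingers; the grasp point (between the pads) lies 19 mm behind it; y points along the fingers, z is the direction in which the jaws open and shut, and the axes are right-handed (so a half turn about y gives the same grasp; the last joint's range is limited). The gripper opens to 88 mm and grips with 3 to 60 N. Pads are 18 mm wide; open, the fingers measure 123 mm over their backs; the gripper's body (75 mm by 187 mm) begins 45 mm behind the grasp point.
Start: joints at [1.033, 0.313, 1.498, -0, 1.331, -0.223], TCP at [0.163, 0.499, 0.239] pointing down, gripper open.
Joint ranges: [-2.94, 2.94], [-0.97, 2.17], [0.19, 2.56], [-1.23, 4.37], [0.02, 3.11], [-2.88, 2.88]. Speed limits (rad/s): [2.39, 2.39, 3.01, 3.14, 3.14, 3.14].

## Interface

Orientations are given as a rotation vector (axis times angle).
In Python, from station import env gives the robot as it stands.
- The arm moves only by the shell command python3 -m jog 'ROWS'. ROWS is JSON, a list of rows, each a list of 7 numbers: the shift along the world's x, y, z in cm, then the turn, a rotation vector about the world's x, y, z in degrees, then the finger opening in cm, from 0 to 8.81. A call has 1 to 5 rows; each row shifts and turns the commanded pose from where the row before left it; what a row does not reach is not made up. A row lasts 1/12 s, in which the tool goes at most 41.7 mm and 7.16 degrees, less where a joint would pass 70% of its speed; a pose out of reach is approached as far as the arm can. A call is refused whole if a number of a shift passes 4.17 or a number of a turn 7.16, either way. A call with a gripper value outside its range is refused whole. The fingers move at their own pace and stop on an object; the grip force is fixed at half the most. Time passes only in rows, so rows that do not move let the fingers close. It gives the time, the measured TCP pose, the force and the opening at its end, in the units of the state.
- env.sense(): the state, without advancing time (a new reading comes with each control period).
- env.grab_frame(name): name is "scene" or "top" or "wrist"; returns a dict with "color" (420x560x3 uint8, blue, green, red), "range_z" (420x560 float32, m along the optical axis (not along the pixel's ray), 0 where there is no reading), "fx", "fy", "cx", "cy" (pixels), "R" (3x3) and "t" (3): a world point X has camera coordinates R X + t; the wrist camera has in their place "hand_eye" (4x4, takes a point from camera to tool coordinates, whose origin is the TCP and whose axes are the tool frame's). Camera axes: x right, y down, z forward; pixel columns grow to the right and rows downward; lengths in m; the calibration is good to about 2 mm. A picture is of the moment at which its call begins: read the wrist's pose just before it.
- env.sign_off(): hands the job in, once; it reports no verdict.
The state is a dict: "clock": time; "joints": joint angles; "joint_velocities": joint speeds; "effort": joint torques, N m; "eef_pos": TCP position; "ee_rot": TCP orientation; "force": force on the tool from outside, world axes, zero at the start; "moment": the same for the moment, N m; "finger_gap": opening from 0.0 (shut) to 1.0 (fully open).
Only numpy, scipy, OpenCV 4.12 (cv2) and the standard library are available. Lean on these libraries where they do the work, as an engineer would, in place of code of your own. Each camera call takes 0.05 s, during which the arm holds its last target.

## Task

Let the watch case waiting in the wide drop feeder down into its catch cup: take the upright black knob of that feeder's sprung gate, pull the gate straight out to its stop so that the case drops, then let the gate spring fully home. Leave the slim, taller feeder's gate alone.

Things in the scene. Friction and masses are not known exactly. Their poses are not given: they have to be found in the camera images.
- gate_wide (a joint): Travel in m of the wide feeder's gate (4 mm steel blade, top 34 mm above the bench): 0 home, 0.06 out at its stop; the case is sure to drop by 0.055. A spring draws it home: 2.5 N at home, 5.5 N at the stop, plus drag of 1.5 N at 0.1 m/s. The feeder is fixed: a clear square channel 46 mm inside with an aluminium rim 62 x 78 mm, 75 mm high; left or right by chance, turned up to 15 degrees.
- knob_wide (a point): Grip point on the axis of the wide gate's knob, 75 mm above the bench: upright black cylinder 18 mm in diameter, from 34 to 95 mm high, on the blade's end on the robot's side, 85 mm from the channel's centre when home. Its x axis points to the channel: the gate pulls out level along -x. It moves with the gate. 45 mm free between knob and rim; below it only blade and base plate.
- watch_case: The watch case: steel disc 38 mm in diameter, 12 mm thick, black dial, about 50 g, loose in the wide channel, lying on the gate. Origin at the centre of its underside: 34 mm above the bench on the gate, 8 mm when lying in the catch cup (closed, 65 x 46 mm, below the gate and channel, reaching 20 mm further towards the knob).
- gate_slim (a joint): Travel in m of the slim feeder's gate, 0 home. The slim feeder is built alike, with the same knob, but its channel is only 30 mm inside (rim 46 x 62 mm) and taller, 95 mm, and holds a smaller brass blank. To be left alone.
Things that resemble listed ones, but are neither listed nor needed, are in the scene too. What is shaped like the part that bears gate_wide but orange is not meant.

How it is judged:
On the way:
1. the wide feeder's gate is pulled out to its stop (at least 48 of its 60 mm) (value of joint gate_wide above 0.048 m), for 0.2 s.
At the end, for the whole second after the job is handed in: The watch case lies at rest in the wide feeder's catch cup (its underside less than 16 mm above the bench, within 15 mm of the channel's middle sideways and from 30 mm before to 15 mm behind it lengthways), the wide gate is back home to within 6 mm, and the slim gate is home to within 6 mm (height (world z) of watch_case below 0.016 m and x of watch_case in the frame of knob_wide between 0.055 and 0.1 m and y of watch_case in the frame of knob_wide between -0.015 and 0.015 m and value of joint each of gate_wide, gate_slim below 0.006 m and linear speed of watch_case below 0.02 m/s); the robot touches nothing.
It fails at once if the slim feeder's gate pulled more than 15 mm (value of joint gate_slim above 0.015 m).
It also fails if it takes over 32 s, if anything falls off the work surface, if the arm or the gripper's body presses on something with over 40 N, if the wrist force passes 120 N, or if a joint passes its speed limit or range.

## Working session

There is one attempt and no reset: what is moved stays moved. The work goes in short steps, Python scripts to look and compute and a shell command to move; the robot and the scene stay as the last step left them, time stands still between calls to the robot, and variables do not carry over. Pictures are saved under pics/ and viewed, and the job is handed in when it is done.

```bash
mkdir -p pics; ls
python3 - <<'E'
from station import env
import cv2
s=env.sense();print(s)
for n in ("scene","top"):
    f=env.grab_frame(n);cv2.imwrite(f"pics/{n}1.png",f["color"])
    print(n,f["fx"],f["fy"],f["cx"],f["cy"],f["R"],f["t"])
E
```

```text
pics
{'clock': 0.0, 'joints': array([ 1.03260810e+00,  3.13437031e-01,  1.49843644e+00,  2.00679094e-05,
        1.33099390e+00, -2.23407987e-01]), 'joint_velocities': array([-0.00086916, -0.00216068, -0.00086567, -0.00051658, -0.00023212,
       -0.00115744]), 'effort': array([-9.38059493e-04, -4.02200568e+01, -2.52274275e+01,  6.93857088e-02,
        3.51671933e-02, -8.07227889e-05]), 'eef_pos': array([0.16242586, 0.49898432, 0.23816795]), 'ee_rot': array([-1.55781957,  0.24747459, -0.24669924]), 'force': array([-0.12880143,  0.14393559,  0.27188429]), 'moment': array([ 0.02785   , -0.03565596,  0.02110795]), 'finger_gap': 1.0007237292377653}
scene 454.9443814794987 454.9443814794987 283.17357426632367 208.72961867439602 [[ 0.18826142  0.98186266 -0.02243563]
 [ 0.63292089 -0.1387601  -0.76168023]
 [-0.75097855  0.12919502 -0.64756457]] [-0.08913528 -0.29008176  1.27645593]
top 524.0724225374016 524.0724225374016 282.22720077879274 211.6349118796928 [[-0.02366899 -0.9996372   0.01285511]
 [-0.98588981  0.02120817 -0.16604669]
 [ 0.16571382 -0.01660388 -0.9860341 ]] [-0.00927609  0.60146424  0.95217327]
```

View pics/scene1.png

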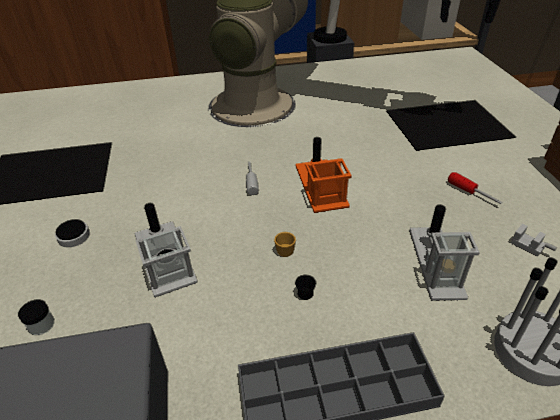

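View pics/top1.png

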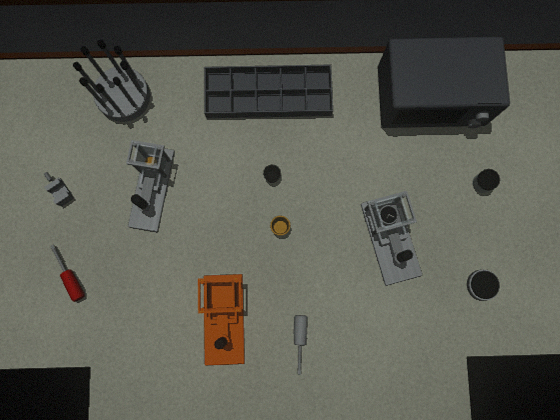

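Candidates in the top view are a grey feeder at (390,215), a grey feeder at (149,160) and an orange one at (222,295). The grey one on the right looks wider and lower, with a black dial inside. The left one holds a brass blank, so it should be the slim feeder. I'll check both in enlarged crops.

Run:
```python
import cv2,numpy as np
a=cv2.imread("pics/top1.png");b=cv2.imread("pics/scene1.png")
c=cv2.resize(a[180:290,340:440],None,fx=5,fy=5,interpolation=cv2.INTER_CUBIC)
d=cv2.resize(a[135:240,115:190],None,fx=4,fy=4,interpolation=cv2.INTER_CUBIC)
cv2.imwrite("pics/cw.png",c)
e=cv2.resize(b[190:300,120:210],None,fx=5,fy=5,interpolation=cv2.INTER_CUBIC)
h=550;o=np.zeros((h,300+450,3),np.uint8);o[:420,:300]=d;o[:550,300:]=e
cv2.imwrite("pics/cs.png",o)
```

```text
(no output)
```

View pics/cw.png

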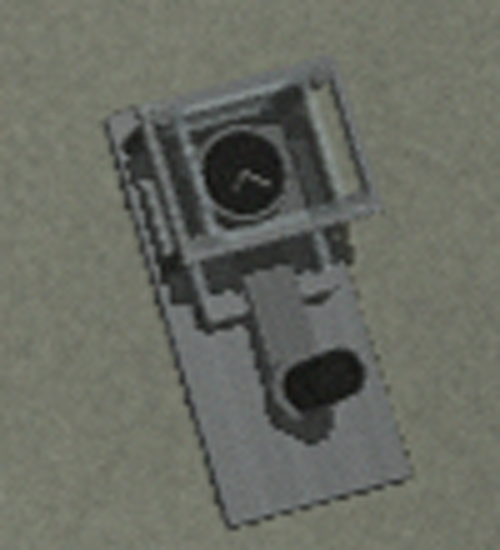

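View pics/cs.png

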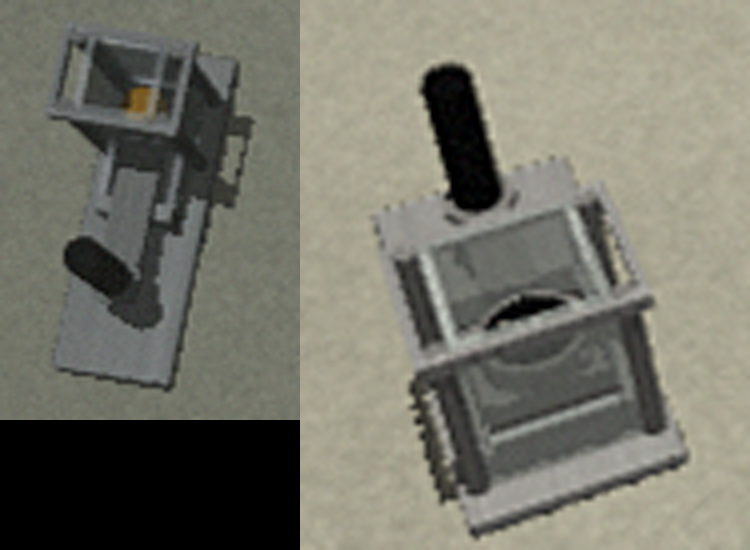

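The crops confirm it. The right feeder in the top view, with its rim at about (388,211) and its knob at about (404,256), is grey, wide and low and holds the black-dial case. The left one at (149,160) is taller and slim with a brass blank. Next I'll measure the knob and the direction.

```bash
cat > h.py <<'E'
import numpy as np
def ray(f,u,v,z):
    R=np.array(f["R"]);t=np.array(f["t"]);c=-R.T@t
    d=R.T@np.array([(u-f["cx"])/f["fx"],(v-f["cy"])/f["fy"],1])
    return c+d*(z-c[2])/d[2]
def cloud(f):
    Z=f["range_z"];v,u=np.mgrid[:Z.shape[0],:Z.shape[1]]
    P=np.stack([(u-f["cx"])/f["fx"]*Z,(v-f["cy"])/f["fy"]*Z,Z],-1)
    return (P-np.array(f["t"]))@np.array(f["R"])
E
python3 - <<'E'
from station import env
from h import *
import cv2
f=env.grab_frame("top");P=cloud(f);g=f["color"].max(2)
C=lambda x,y:(340+x/5-.4,180+y/5-.4)
print("knob top",ray(f,*C(338,373),.095),"base",ray(f,*C(310,383),.034))
cr=[ray(f,*C(*p),.075) for p in [(150,105),(325,60),(380,205),(195,255)]]
for c in cr:print(c)
print(np.mean(cr,0))
b=[ray(f,*C(*p),.004) for p in [(108,115),(230,525),(412,475)]]
for c in b:print('base',c)
d=b[0]-b[1];print('dir',np.degrees(np.arctan2(d[1],d[0])),np.linalg.norm(d))
def kn(f,P,box):
    u0,u1,v0,v1=box
    p=P[v0:v1,u0:u1].reshape(-1,3);g=f["color"][v0:v1,u0:u1].max(2).ravel();z=f["range_z"][v0:v1,u0:u1].ravel()
    m=(g<40)&(z>0)&(p[:,2]>.04);q=p[m];print(m.sum(),q[:,2].max());t=q[q[:,2]>.088];print('top',len(t),t.mean(0),t.min(0),t.max(0));print(q.min(0),q.max(0))
kn(f,P,(392,418,244,268))
s=env.grab_frame("scene");kn(s,cloud(s),(140,166,198,236))
# rim points
p=P[190:245,355:420].reshape(-1,3);r=p[abs(p[:,2]-.074)<.006].astype(np.float32)
print('rim',len(r),cv2.minAreaRect(r[:,:2]*1000))
print(env.sense()["clock"])
E
```

```text
knob top [ 0.51074353 -0.2461124   0.095     ] base [ 0.51204187 -0.25057367  0.034     ]
[ 0.61441907 -0.18683058  0.075     ]
[ 0.63024942 -0.2537603   0.075     ]
[ 0.57464467 -0.27089176  0.075     ]
[ 0.55737547 -0.20067305  0.075     ]
[ 0.59417216 -0.22803892  0.075     ]
base [ 0.62390479 -0.18298519  0.004     ]
base [ 0.45941961 -0.22296411  0.004     ]
base [ 0.47724008 -0.29592832  0.004     ]
dir 13.661117818475054 0.1692740080799012
130 0.10027182146710804
top 71 [ 0.51022194 -0.24577149  0.09589396] [ 0.50217107 -0.25316896  0.08889924] [ 0.51836656 -0.23835098  0.10027182]
[ 0.50198257 -0.25316896  0.04004872] [ 0.51836656 -0.23814625  0.10027182]
256 0.09723408464275446
top 70 [ 0.51392579 -0.24492898  0.09382933] [ 0.50309459 -0.25233499  0.08804799] [ 0.51941731 -0.23761841  0.09723408]
[ 0.50309459 -0.25492856  0.04011455] [ 0.52086266 -0.23660387  0.09723408]
rim 682 ((593.3271484375, -226.97775268554688), (62.31019973754883, 78.74584197998047), 14.318323135375977)
0.2
```

The rim fit gives 62.3 x 78.7 mm at yaw 14.3°. Its centre minus 85 mm puts the knob at about (0.511,-0.248), and the two direct knob sightings agree at (0.510..0.514,-0.246). I'll take (0.511,-0.247) with yaw 14°. Next I'll compute the turn that sets the jaws across the pull.

Run:
```python
from station import env
import numpy as np
from scipy.spatial.transform import Rotation as R
s=env.sense();r=R.from_rotvec(s["ee_rot"]).as_matrix();print(r)
a=np.degrees(np.arctan2(r[1,2],r[0,2]));print('jaw yaw',a,[(t-a+180)%360-180 for t in(104,-76)],'j6',s["joints"][5], np.degrees(s["joints"][0]))
print(np.array([.511,-.247,.056])-s["eef_pos"])
```

```text
[[ 9.50856565e-01 -3.57433330e-04  3.09631500e-01]
 [-3.09631669e-01 -6.10001391e-04  9.50856381e-01]
 [-1.50992117e-04 -9.99999750e-01 -6.90696505e-04]]
jaw yaw 71.96297118279658 [np.float64(32.03702881720341), np.float64(-147.9629711827966)] j6 -0.22343569614559236 59.16096433236586
[ 0.3484787  -0.74607757 -0.1824085 ]
```

```bash
python3 -m jog '[[1,-2,0,0,0,1.6,8],[1.74,-3.73,0,0,0,1.6,8],[1.74,-3.73,0,0,0,1.6,8],[1.74,-3.73,0,0,0,1.6,8],[1.74,-3.73,0,0,0,1.6,8]]'
python3 -m jog '[[1.74,-3.73,0,0,0,1.6,8],[1.74,-3.73,0,0,0,1.6,8],[1.74,-3.73,0,0,0,1.6,8],[1.74,-3.73,0,0,0,1.6,8],[1.74,-3.73,0,0,0,1.6,8]]'
python3 -m jog '[[1.74,-3.73,0,0,0,1.6,8],[1.74,-3.73,0,0,0,1.6,7],[1.74,-3.73,0,0,0,1.6,6],[1.74,-3.73,0,0,0,1.6,6],[1.74,-3.73,0,0,0,1.6,6]]'
python3 -m jog '[[1.74,-3.73,0,0,0,1.6,6],[1.74,-3.73,0,0,0,1.6,6],[1.74,-3.73,0,0,0,1.6,6],[1.74,-3.73,0,0,0,1.6,6],[1,-2,0,0,0,1.6,6]]'
```

```text
clock: 0.62
eef_pos: [0.2422, 0.3283, 0.2386]
ee_rot: [-1.567, 0.136, -0.136]
force: [1.2, 0.5, -0.5]
finger_gap: 0.908
clock: 1.03
eef_pos: [0.3294, 0.1416, 0.2389]
ee_rot: [-1.571, 0.026, -0.027]
force: [1.0, 0.8, -0.1]
finger_gap: 0.912
clock: 1.45
eef_pos: [0.4165, -0.0452, 0.2388]
ee_rot: [-1.569, -0.083, 0.082]
force: [0.4, 0.1, -0.1]
finger_gap: 0.682
clock: 1.87
eef_pos: [0.4965, -0.2158, 0.238]
ee_rot: [-1.563, -0.19, 0.191]
force: [0.2, 0.6, 0.1]
finger_gap: 0.681
```

Run:
```python
from station import env
import numpy as np,cv2
from scipy.spatial.transform import Rotation as R
s=env.sense();r=R.from_rotvec(s["ee_rot"]).as_matrix()
a=np.degrees(np.arctan2(r[1,2],r[0,2]));print('jaw yaw',a,'joints',s["joints"],r[:,1])
print(s["clock"],s["eef_pos"],np.array([.511,-.247,.056])-s["eef_pos"])
f=env.grab_frame("wrist");cv2.imwrite("pics/w1.png",f["color"])
# project assumed knob top & channel centre into wrist
H=np.array(f["hand_eye"])
for X in ([.511,-.247,.095],[.593,-.227,.075],[.511,-.247,.034]):
    p=r.T@(np.array(X)-s["eef_pos"]);c=np.linalg.inv(H)@np.append(p,1)
    print(f["fx"]*c[0]/c[2]+f["cx"],f["fy"]*c[1]/c[2]+f["cy"],c[2])
```

```text
jaw yaw 103.91340387003179 joints [-6.26436884e-01  3.49557696e-01  1.44896532e+00 -4.00040483e-04
  1.34316063e+00 -2.43997759e+00] [-3.02179462e-04 -2.62385542e-04 -9.99999920e-01]
1.8667 [ 0.4964576  -0.21583278  0.23804914] [ 0.0145424  -0.03116722 -0.18204914]
241.12749999239685 201.9149706337442 0.2971355717079522
245.58896947044087 279.207506229659 0.33807371765790234
247.60973053224575 187.834421193578 0.35610334366706753
```

View pics/w1.png

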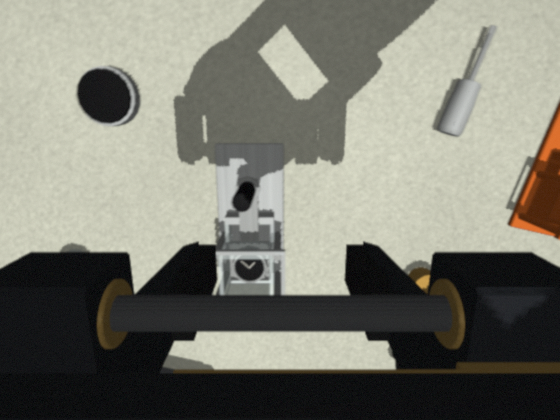

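The wrist view shows the knob from (241,203) at the top to (249,185) at the base, matching the prediction of (241,202)/(248,188). The feeder is square with the jaws. I'll centre and descend.

```bash
python3 -m jog '[[0.75,-1.55,-2,0,0,0,6],[0.7,-1.55,-3,0,0,0,6],[0,0,-3.5,0,0,0,6],[0,0,-2.5,0,0,0,6],[0,0,0,0,0,0,6]]'
python3 - <<'E'
from station import env
import numpy as np,cv2
from scipy.spatial.transform import Rotation as R
s=env.sense();r=R.from_rotvec(s["ee_rot"]).as_matrix()
print(s["clock"],s["eef_pos"],np.array([.511,-.247,.056])-s["eef_pos"])
f=env.grab_frame("wrist");cv2.imwrite("pics/w2.png",f["color"])
H=np.array(f["hand_eye"])
for X in ([.511,-.247,.095],[.511,-.247,.034]):
    p=r.T@(np.array(X)-s["eef_pos"]);c=np.linalg.inv(H)@np.append(p,1)
    print(f["fx"]*c[0]/c[2]+f["cx"],f["fy"]*c[1]/c[2]+f["cy"],c[2])
E
```

```text
clock: 2.33
eef_pos: [0.5082, -0.2418, 0.1237]
ee_rot: [-1.556, -0.186, 0.196]
force: [-0.5, 0.4, -0.7]
finger_gap: 0.679
2.3333 [ 0.50817831 -0.24178182  0.12368868] [ 0.00282169 -0.00521818 -0.06768868]
268.36603938846554 243.80640468290636 0.18526991304524854
270.6035899064465 213.61116216571043 0.24432061341656483
```

View pics/w2.png

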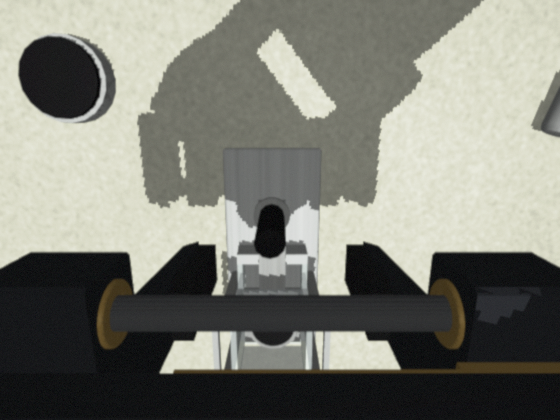

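The knob top is at about (269,243) and the base at (272,213), against predictions of (268,244) and (271,214), so it matches. I'll continue down.

```bash
python3 -m jog '[[0.28,-0.52,-1.5,0,0,0,6],[0,0,-2,0,0,0,6],[0,0,-2,0,0,0,6],[0,0,-1.2,0,0,0,6],[0,0,0,0,0,0,6]]'
python3 - <<'E'
from station import env
import numpy as np
from scipy.spatial.transform import Rotation as R
s=env.sense();r=R.from_rotvec(s["ee_rot"]).as_matrix()
print(s["clock"],s["eef_pos"],np.array([.511,-.247,.056])-s["eef_pos"],r,s["force"])
E
```

```text
clock: 2.8
eef_pos: [0.5128, -0.2481, 0.0612]
ee_rot: [-1.561, -0.191, 0.192]
force: [-0.4, 1.3, 0.2]
finger_gap: 0.685
2.8 [ 0.51282522 -0.24807085  0.06116966] [-0.00182522  0.00107085 -0.00516966] [[ 9.70412111e-01 -1.27886780e-03 -2.41451237e-01]
 [ 2.41452552e-01  9.97427515e-04  9.70412114e-01]
 [-1.00019870e-03 -9.99998685e-01  1.27670163e-03]] [-0.36133073  1.32910961  0.15872313]
```

```bash
python3 -m jog '[[-0.18,0.1,-0.5,0,0,0,6],[0,0,0,0,0,0,0.5],[0,0,0,0,0,0,0.5],[0,0,0,0,0,0,0.5],[0,0,0,0,0,0,0.5]]'
python3 -m jog '[[0,0,0,0,0,0,0.5],[0,0,0,0,0,0,0.5],[0,0,0,0,0,0,0.5],[0,0,0,0,0,0,0.5]]'
```

```text
clock: 3.22
eef_pos: [0.5116, -0.2476, 0.0574]
ee_rot: [-1.563, -0.192, 0.191]
force: [0.1, 0.1, -0.4]
finger_gap: 0.402
clock: 3.55
eef_pos: [0.5112, -0.2471, 0.0568]
ee_rot: [-1.562, -0.191, 0.191]
force: [-1.7, 3.0, 1.6]
finger_gap: 0.194
```

The gap reads 0.194, or about 17–18 mm, so the jaws are on the knob. Now I'll pull.

```bash
python3 -m jog '[[-0.49,-0.12,0,0,0,0,0.5],[-0.97,-0.24,0,0,0,0,0.5],[-0.97,-0.24,0,0,0,0,0.5],[-0.97,-0.24,0,0,0,0,0.5],[-0.97,-0.24,0,0,0,0,0.5]]'
python3 -m jog '[[-0.87,-0.21,0,0,0,0,0.5],[-0.4,-0.1,0,0,0,0,0.5],[0,0,0,0,0,0,0.5],[0,0,0,0,0,0,0.5],[0,0,0,0,0,0,0.5]]'
```

```text
clock: 3.97
eef_pos: [0.4676, -0.2579, 0.0568]
ee_rot: [-1.562, -0.193, 0.19]
force: [6.0, 4.1, 0.0]
finger_gap: 0.196
clock: 4.38
eef_pos: [0.455, -0.261, 0.0568]
ee_rot: [-1.562, -0.192, 0.19]
force: [4.9, 4.1, -0.1]
finger_gap: 0.199
```

```bash
python3 -m jog '[[-0.15,-0.04,0,0,0,0,0.5],[0,0,0,0,0,0,0.5],[0,0,0,0,0,0,0.5],[0,0,0,0,0,0,0.5]]'
python3 - <<'E'
from station import env
from h import *
import cv2
o=[]
for n,(u,v) in (("top",(388,215)),("scene",(165,255))):
    f=env.grab_frame(n);o.append(cv2.resize(f["color"][v-55:v+55,u-40:u+40],None,fx=5,fy=5,interpolation=2))
    if n=="top":
        P=cloud(f);print(P[205:222,382:396,2].min(),np.median(P[205:222,382:396,2]))
cv2.imwrite("pics/p3.png",np.hstack(o))
E
```

```text
clock: 4.72
eef_pos: [0.4536, -0.2614, 0.0568]
ee_rot: [-1.562, -0.192, 0.19]
force: [4.0, 4.1, 1.5]
finger_gap: 0.192
0.0051417651731415995 0.01200398142275208
```

View pics/p3.png

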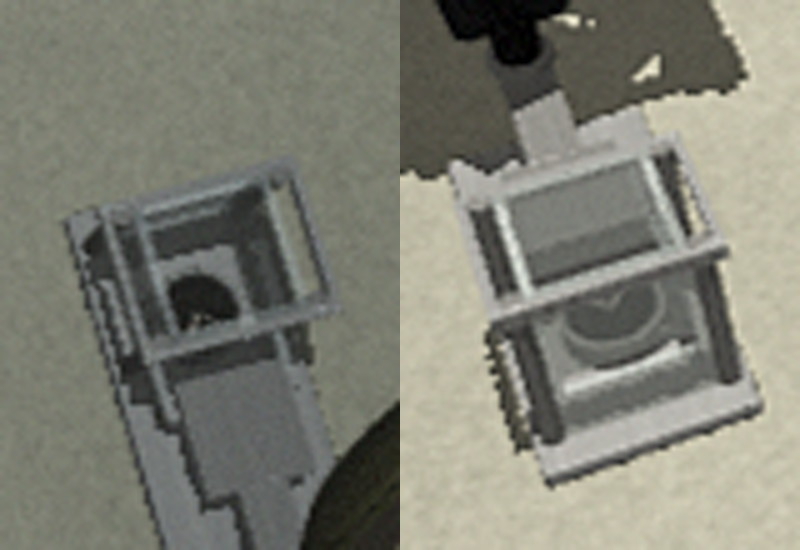

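The case has dropped. In the top crop the dial now sits low at (205,305), and the blade is fully out. I'll guide the gate back under control and then release it.

```bash
python3 -m jog '[[0.6,0.15,0,0,0,0,0.5],[1,0.25,0,0,0,0,0.5],[1,0.25,0,0,0,0,0.5],[1,0.25,0,0,0,0,0.5],[1,0.25,0,0,0,0,0.5]]'
python3 -m jog '[[0.7,0.17,0,0,0,0,0.5],[0.3,0.08,0,0,0,0,0.5],[0,0,0,0,0,0,0.5],[0,0,0,0,0,0,0.5]]'
```

```text
clock: 5.23
eef_pos: [0.5006, -0.2497, 0.0568]
ee_rot: [-1.562, -0.192, 0.192]
force: [-0.4, 3.7, 4.0]
finger_gap: 0.194
clock: 5.57
eef_pos: [0.5099, -0.2475, 0.0568]
ee_rot: [-1.562, -0.192, 0.191]
force: [2.1, 4.9, 4.2]
finger_gap: 0.192
```

Within about 1 mm of home, I'll open evenly and then go straight up.

```bash
python3 -m jog '[[0,0,0,0,0,0,6],[0,0,0,0,0,0,6],[0,0,0,0,0,0,6],[0,0,0,0,0,0,6],[0,0,0,0,0,0,6]]'
python3 -m jog '[[0,0,1,0,0,0,6],[0,0,2.5,0,0,0,6],[0,0,3,0,0,0,6],[0,0,3,0,0,0,6],[0,0,3,0,0,0,6]]'
python3 -m jog '[[-2,2,2,0,0,0,6],[-2,3,1,0,0,0,6],[-2,3.5,0,0,0,0,6],[-2,3.5,0,0,0,0,6],[-2,3.5,0,0,0,0,6]]'
python3 -m jog '[[-1.5,3.5,0,0,0,0,6],[-1.5,3.5,0,0,0,0,6],[0,0,0,0,0,0,6],[0,0,0,0,0,0,6]]'
python3 - <<'E'
from station import env
from h import *
import cv2
o=[]
for n,(u,v) in (("top",(390,230)),("scene",(165,245))):
    f=env.grab_frame(n);cv2.imwrite(f"pics/{n}4.png",f["color"]);o.append(cv2.resize(f["color"][v-55:v+55,u-40:u+40],None,fx=5,fy=5,interpolation=2))
    P=cloud(f)
    if n=="top":
        for (a,b) in ((388,212),(388,216),(390,214)): print(P[b,a])
    u0,u1,v0,v1=(392,418,244,268) if n=="top" else (140,166,198,236)
    p=P[v0:v1,u0:u1].reshape(-1,3);t=p[(p[:,2]>.088)&(f["color"][v0:v1,u0:u1].max(2).ravel()<40)];print('knob',len(t),t.mean(0))
cv2.imwrite("pics/p4.png",np.hstack(o))
E
```

```text
clock: 5.98
eef_pos: [0.5092, -0.2479, 0.0566]
ee_rot: [-1.562, -0.191, 0.191]
force: [1.2, -0.1, -0.2]
finger_gap: 0.551
clock: 6.4
eef_pos: [0.5092, -0.2477, 0.184]
ee_rot: [-1.563, -0.192, 0.191]
force: [0.1, -0.1, 0.2]
finger_gap: 0.681
clock: 6.82
eef_pos: [0.4081, -0.0914, 0.2124]
ee_rot: [-1.563, -0.191, 0.19]
force: [0.6, 0.8, 0.8]
finger_gap: 0.68
clock: 7.15
eef_pos: [0.3791, -0.0218, 0.2127]
ee_rot: [-1.563, -0.195, 0.192]
force: [-0.2, 0.2, 0.3]
finger_gap: 0.683
[ 0.59839179 -0.22888561  0.03584057]
[ 0.59057333 -0.22851386  0.03548099]
[ 0.59410037 -0.23217887  0.03752482]
knob 71 [ 0.50907569 -0.24215207  0.10922938]
knob 68 [ 0.51393031 -0.24491764  0.09407059]
```

View pics/p4.png

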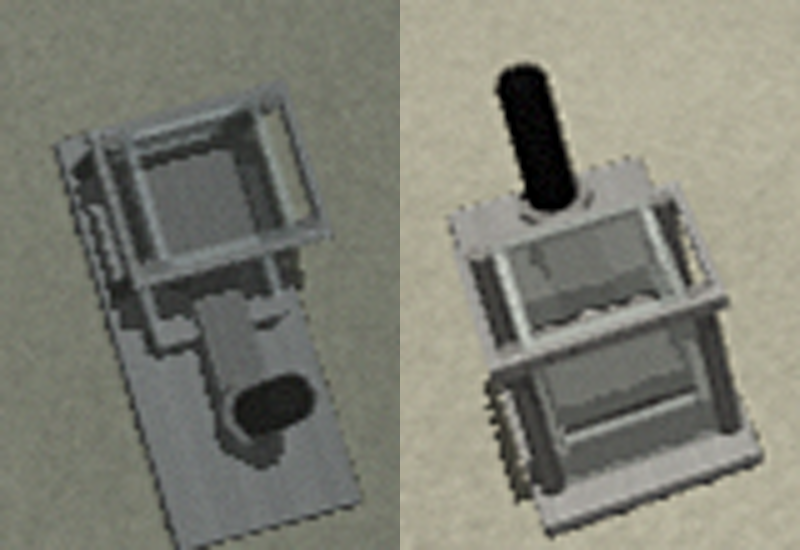

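View pics/scene4.png

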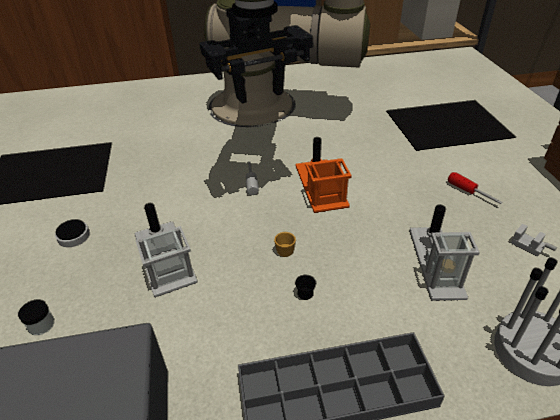

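```bash
python3 -c "
from station import env
print(env.sense()['force']);print(env.sign_off())"
```

```text
[-0.27756907  0.22491341 -0.16604496]
the job is handed in; nothing more can be done
None
```

I pulled the wide feeder's gate out about 59 mm by its knob and saw the watch case drop into the cup. I then guided the gate back to about 1 mm from home, let go so the spring could finish, and moved the arm clear. I handed the job in at about 7.3 s of the 32 s allowed.

Last checks:
- **Wide gate:** the scene camera puts the knob where it was at the start, to within 0.3 mm, so the gate is home.
- **Watch case:** the channel shows only bare blade, about 35 mm above the bench. The case's place in the cup was seen only while the gate was open; the blade hides it now.
- **Slim gate:** it looks unchanged, and the arm never went near it.
- **Contact:** the robot touches nothing, and the wrist force is about 0.4 N.
- **One disagreement:** the top camera's last depth reading put the knob top at 109 mm, against 95 mm expected and 94 mm from the scene camera. I took this as range noise, since the knob's position in the picture had not changed.

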